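Cap the detector and hold the shutter flap at its balance point

TASK

The hinge of the detector's shutter is to be checked: first set the loose dark cap on the detector tube so that it sits fully down and level, and let go of it. Then take the open flap by the cross bar at its free end, swing it up without letting it drop until it stands upright on its over-centre balance point, and hold it there without letting it tip over to either side: the program finishes with the gripper still gripping the bar. Leave the other things alone.

Things in the scene. Friction and masses are not known exactly. Their poses are not given: they have to be found in the camera images.
- shutter_stand: Fixed stand: aluminium base plate 160 x 100 x 10 mm, two hinge posts (100 mm high, at y = -43 and +43 mm) and a dark steel detector tube. Origin on the work surface right below the middle of the hinge axis; z up; y along the hinge axis; +x points to the tube (55 mm off), -x to the open flap. The base plate spans x = -58 to +102 mm; a stop pin stands at x = -40 mm.
- tube_mouth (a point): Centre of the open mouth of the detector tube, level with its rim, 45 mm above the work surface. Tube outside diameter 54 mm, bore 46 mm. z up.
- hinge_axis (a point): Middle of the flap's hinge axis, 90 mm above the work surface; its axes are those of the stand (y along the hinge axis).
- flap (a joint): Flap angle (rad) about the hinge axis. 0: open, level on its stop, on the side away from the tube (the start); 1.571: upright, centre of mass right above the hinge, the balance point; 3.142: level over the tube. Almost no friction: let go elsewhere, it falls to one side. Mass 0.12 kg. Black plate 76 mm wide, 4 mm thick, ends 85 mm from the hinge; two 6 mm side arms run on to the cross bar.
- flap_bar (a point): Centre of the flap's cross bar: round steel, 12 mm diameter, 80 mm long, at the flap's free end, parallel to the hinge axis and 145 mm from it; 90 mm above the work surface at the start, 235 mm when upright. 64 mm free between the arms, 54 mm between bar and plate: fingers pointing down can pinch the bar, one on each side, and the bar turns between them as the flap swings.
- dark_cap: Loose round cap, about 0.06 kg: rubber plug (40 mm diameter, 6 mm high) below, aluminium disc (60 mm, 8 mm thick), cylindrical knob (18 mm, 28 mm high) on top. Origin at the centre of the plug's underside, z up through the knob. It starts upright on the work surface at the right; seated, the plug is in the tube and the disc on the rim, origin 6 mm below the rim.
- cap_knob (a point): Centre of the top face of the dark cap's knob, 42 mm above the cap's origin.
- coil_standard: Bystander, to be left alone: grey-blue round coil standard, 50 mm diameter, 46 mm high, with two pins up. Origin at the centre of its underside.
- tape_kapton: Bystander, to be left alone: roll of amber tape lying flat, 59 mm diameter, 19 mm high. Origin at the centre of its underside.

How it is judged:
By the outcome, as a careful person would: the job done as asked, in the order asked, and still so for the second after the job is handed in, while the arm keeps its last pose, push and grip.
It also fails if it takes over 54 s, if anything falls off the work surface, if the arm or the gripper's body presses on something with over 40 N, if the wrist force passes 120 N, or if a joint passes its speed limit or range.

ROBOT

A 6-joint arm with a two-finger parallel gripper is mounted at the origin on a cart in front of the work surface, level with it; the furniture and walls round the work are solid. World frame = base frame: x ahead of the robot, y to its left, z up, the work surface at z = 0. Lengths are in m, angles in rad, forces in N, time in s.
With the tool pointing down it reaches from about 0.225 to 0.875 m from the base axis. Payload 3.4 kg.
Tool frame: the origin (TCP) lies between the finger pads; the fingertips stand 19 mm ahead of it and the grasp point (between the pads) is the TCP; z points along the fingers, y is the line along which they close (so a half turn about z gives the same grasp; the last joint's range is limited). The gripper opens to 85 mm and grips with 20 to 120 N. Pads are 22 mm wide; open, the fingers measure 114 mm over their backs; the gripper's body (76 mm by 85 mm) begins 54 mm behind the grasp point. The pads swing forward as they close: fully open they stand 13 mm farther back than shut.
Start: joints at [-1.368, 0.276, 1.505, -0, 1.361, -0.121], TCP at [0.183, -0.545, 0.213] pointing down, gripper open.
Joint ranges: [-2.89, 2.89], [-0.75, 2.08], [0.22, 2.7], [-1.18, 4.32], [0.11, 2.71], [-2.7, 2.7]. Speed limits (rad/s): [2.57, 2.57, 3.14, 3.14, 3.14, 3.14].

INTERFACE

Orientations are given as a unit quaternion [w, x, y, z].
In Python, from rig import get_state, imaging, ticket gives the robot as it stands. The module is installed in compiled form; this text tells all that it offers.
- The arm moves only by the shell command python3 -m inch 'ROWS' [FORCE]. ROWS is JSON, a list of rows, each an object with "claw": the opening, from -1 (shut) to 1 (fully open); "travel": the shift along the world's x, y, z in units of 200 mm (1.0 is 200 mm), a list of three; "turn": the turn about the world's z in units of 180 degrees (1.0 is 180 degrees). A call has 1 to 5 rows; each row is the pose to reach, as a shift and turn from the pose commanded when the call began, turning the shorter way round; what a row does not reach only later rows make up. A row lasts 1/10 s, in which the tool goes at most 50 mm and 8.59 degrees, less where a joint would pass 70% of its speed; a pose out of reach is approached as far as the arm can. A call with a number of a shift or a turn outside -1 to 1 is refused whole. A call with a gripper value outside its range is refused whole. The fingers move at their own pace and stop on an object; FORCE is the grip in N (left out, the last holds). Time passes only in rows, so rows that repeat a pose let the fingers close. It gives the time, the measured TCP pose, the force, the opening and the grip force at its end, in the units of the state.
- get_state(): the state, without advancing time (a new reading comes with each control period).
- imaging.get_image(name): name is "side" or "top"; returns the picture (384x512x3 uint8, red, green, blue); there is no depth.
- imaging.camera_params(name): a dict with "camera_matrix" (3x3 intrinsics, pixels), "k1" (the pictures are not rectified: a ray, as slopes to the right and down, at radius r is drawn at 1 + k1 r^2 times it, then the intrinsics apply), "cam_to_world" (4x4, takes a point from camera to world coordinates). Camera axes: x right, y down, z forward; pixel columns grow to the right and rows downward; lengths in m; the calibration is good to about 2 mm. A picture is of the moment at which its call begins. camera_params takes no time and is no camera call.
- ticket.sign_off(): hands the job in; it is judged then, once.
The state is a dict: "clock": time; "qpos": joint angles; "qd": joint speeds; "effort": joint torques, N m; "position": TCP position; "ee_rot": TCP orientation; "contact_force": force on the tool from outside, world axes, zero at the start; "moment": the same for the moment, N m; "width": finger opening in m; "gripper_force": force on a finger pad.
Only numpy, scipy, OpenCV 4.12 (cv2) and the standard library are available. Lean on these libraries where they do the work, as an engineer would, in place of code of your own. Each camera call takes 0.05 s, during which the arm holds its last target. There are 200 camera calls.

## Working session

There is one attempt and no reset: what is moved stays moved. The work goes in short steps, Python scripts to look and compute and a shell command to move; the robot and the scene stay as the last step left them, time stands still between calls to the robot, and variables do not carry over. Pictures are saved under pics/ and viewed, at most 10 in all, crops included, and the job is handed in when it is done.

```bash
mkdir -p pics; cat > h.py <<'E'
import numpy as np, cv2
from rig import get_state, imaging, ticket
def grab(n,f):
    im=imaging.get_image(n); cv2.imwrite('pics/'+f,im[:,:,::-1]); return im
def ray(n,uv):
    p=imaging.camera_params(n);K=np.array(p["camera_matrix"]);T=np.array(p["cam_to_world"])
    d=np.linalg.solve(K,[uv[0],uv[1],1.0])[:2]; s=d.copy()
    for _ in range(20): s=d/(1+p["k1"]*(s@s))
    return T[:3,3],T[:3,:3]@np.array([s[0],s[1],1])
def onz(n,uv,z):
    o,d=ray(n,uv); return o+d*(z-o[2])/d[2]
def proj(n,P):
    p=imaging.camera_params(n);K=np.array(p["camera_matrix"]);T=np.array(p["cam_to_world"])
    c=T[:3,:3].T@(np.array(P)-T[:3,3]); s=c[:2]/c[2]; s=s*(1+p["k1"]*(s@s))
    return (K@[s[0],s[1],1])[:2]
E
python3 - <<'E'
from h import *
for n in("top","side"):
    grab(n,n+"0.png"); p=imaging.camera_params(n); print(n,np.round(p["cam_to_world"],3).tolist(),np.round(p["camera_matrix"],1).tolist(),p["k1"])
print(get_state())
E
```

```text
top [[-0.003, -0.988, 0.154, 0.327], [-1.0, 0.003, -0.002, -0.044], [0.001, -0.154, -0.988, 1.317], [0.0, 0.0, 0.0, 1.0]] [[441.6, 0.0, 261.0], [0.0, 441.6, 186.6], [0.0, 0.0, 1.0]] -0.06369736602331966
side [[1.0, 0.009, 0.03, 0.481], [-0.025, -0.345, 0.938, -1.201], [0.019, -0.938, -0.345, 0.507], [0.0, 0.0, 0.0, 1.0]] [[416.7, 0.0, 251.1], [0.0, 416.7, 196.9], [0.0, 0.0, 1.0]] 0.050191138054182176
{'clock': 0.1, 'qpos': array([-1.36800379e+00,  2.76554014e-01,  1.50598291e+00,  2.74250543e-05,
        1.36070848e+00, -1.20979967e-01]), 'qd': array([ 0.00025618, -0.00249606, -0.00256409, -0.00143508, -0.0014322 ,
       -0.00247034]), 'effort': array([ 7.52318319e-04, -4.17699230e+01, -2.46406388e+01, -7.66466587e-05,
        5.90214288e-03,  1.53812272e-05]), 'position': array([ 0.18285025, -0.54463784,  0.21252296]), 'ee_rot': array([-8.26233822e-04,  9.86925139e-01,  1.61177192e-01, -2.03971363e-05]), 'contact_force': array([0.1053695 , 0.62243917, 0.65708415]), 'moment': array([0.00542039, 0.03464611, 0.01188365]), 'gripper_force': 0.0, 'width': 0.08528373064320376}
```

View pics/top0.png

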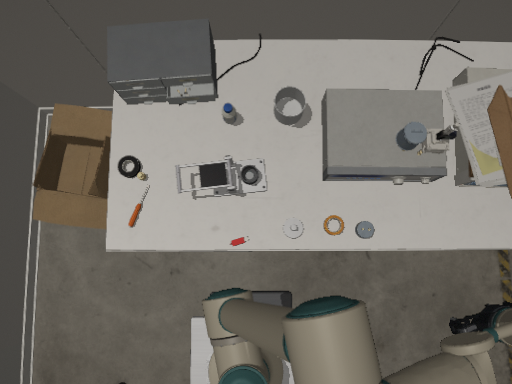

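View pics/side0.png

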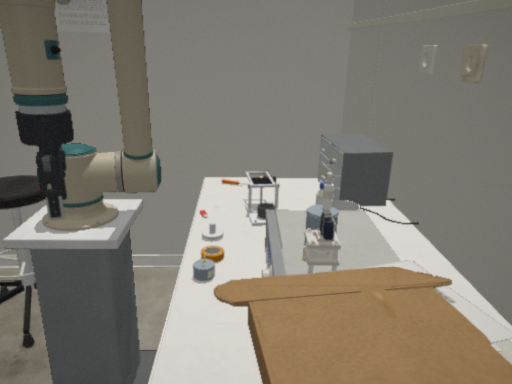

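The top view shows the cap at about (293,228), the tape at (334,225), the coil at (365,230), the tube at (250,175) and the flap bar at about (180,178). The side view shows the cap at (212,230) and the stand at (262,195). I'll enlarge both for accurate pixels.

```bash
python3 - <<'E'
import cv2
t=cv2.imread('pics/top0.png');s=cv2.imread('pics/side0.png')
a=cv2.resize(t[150:250,165:325],None,fx=5,fy=5,interpolation=cv2.INTER_CUBIC)
b=cv2.resize(s[160:290,180:310],None,fx=4.6,fy=4.6,interpolation=cv2.INTER_CUBIC)
cv2.imwrite('pics/t1.png',a);cv2.imwrite('pics/s1.png',b)
E
```

```text
(no output)
```

View pics/t1.png

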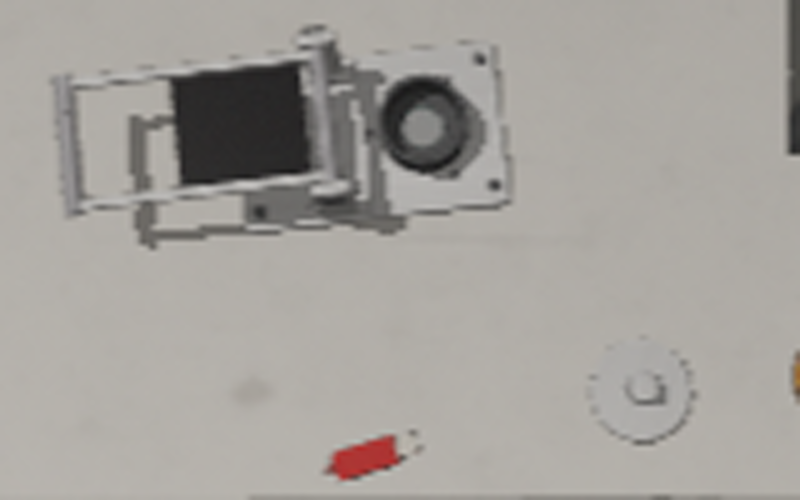

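View pics/s1.png

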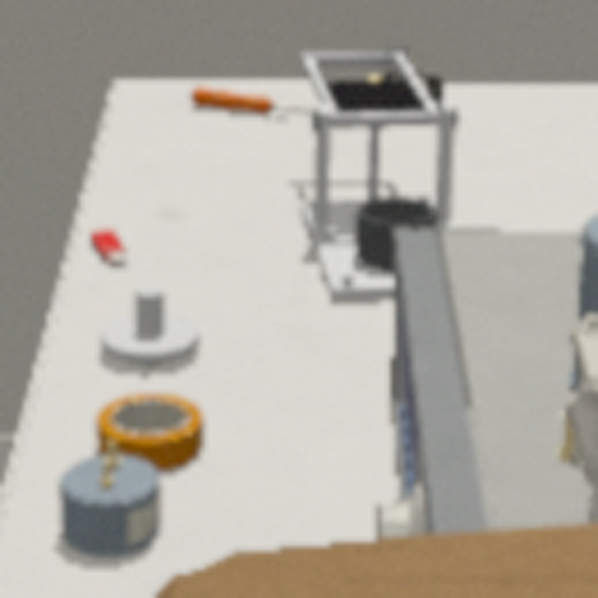

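```bash
python3 - <<'E'
from h import *
c=lambda x,y:((x+.5)/5-.5+165,(y+.5)/5-.5+150)
g=lambda x,y:((x+.5)/4.6-.5+180,(y+.5)/4.6-.5+160)
P=lambda k,uv,z,n="top":print(k,np.round(onz(n,uv,z),4))
P("disc",c(641,392),.014);P("knob",c(643,386),.042)
P("knob side",g(150,293),.042,"side");P("disc side",g(150,335),.014,"side")
P("tube",c(426,124),.045)
a=onz("top",c(60,77),.094);b=onz("top",c(72,214),.094);m=(a+b)/2;print("bar",a,b,m,"ang",np.degrees(np.arctan2(*(a-b)[1::-1])))
P("bar s1",g(305,54),.09,"side");P("bar s2",g(406,53),.09,"side")
P("post1",c(316,35),.1);P("post2",c(331,190),.1)
for q in((480,58),(495,185),(497,45),(510,203)):P("base",c(*q),.01)
im=cv2.imread('pics/top0.png');hsv=cv2.cvtColor(im,cv2.COLOR_BGR2HSV)
m=((im.max(2)<75)*255).astype('uint8')
for k in cv2.findContours(m[150:250,165:325],cv2.RETR_EXTERNAL,cv2.CHAIN_APPROX_NONE)[0]:
    if cv2.contourArea(k)>60:
        r=cv2.minAreaRect(k);(x,y),rad=cv2.minEnclosingCircle(k);print(r,(x+165,y+150),rad)
        P("  as .045",(x+165,y+150),.045);P("  as .092",(r[0][0]+165,r[0][1]+150),.092)
E
```

```text
disc [ 0.4062 -0.14    0.014 ]
knob [ 0.408  -0.1391  0.042 ]
knob side [ 0.4097 -0.1497  0.042 ]
disc side [ 0.4093 -0.1487  0.014 ]
tube [ 0.5614 -0.0139  0.045 ]
bar [0.58017184 0.19223633 0.094     ] [0.50179022 0.18340019 0.094     ] [0.54098103 0.18781826 0.094     ] ang 6.4319287557942895
bar s1 [0.5061 0.1893 0.09  ]
bar s2 [0.5829 0.1947 0.09  ]
post1 [0.6025 0.0469 0.1   ]
post2 [0.514  0.0377 0.1   ]
base [ 0.6083 -0.0457  0.01  ]
base [ 0.5306 -0.0545  0.01  ]
base [ 0.6163 -0.056   0.01  ]
base [ 0.5196 -0.0634  0.01  ]
((84.5, 24.5), (18.335756301879883, 16.54690170288086), 63.43495178222656) (249.4124984741211, 174.71249961853027) 9.422298431396484
  as .045 [ 0.5605 -0.0128  0.045 ]
  as .092 [ 0.5525 -0.0142  0.092 ]
((47.67406463623047, 24.479522705078125), (21.7908935546875, 25.880334854125977), 83.2901611328125) (212.5, 174.5) 16.2635555267334
  as .045 [0.5615 0.0954 0.045 ]
  as .092 [0.5529 0.0897 0.092 ]
```

```bash
python3 -m inch '[{"claw":1,"travel":[0.56,1,0],"turn":0},{"claw":1,"travel":[0.56,1,0],"turn":0},{"claw":1,"travel":[0.56,1,0],"turn":0},{"claw":1,"travel":[0.56,1,0],"turn":0},{"claw":1,"travel":[0.56,1,0],"turn":0}]' 40
python3 -m inch '[{"claw":0.3,"travel":[0.56,1,-0.25],"turn":0},{"claw":0.3,"travel":[0.56,1,-0.25],"turn":0},{"claw":0.3,"travel":[0.56,1,-0.25],"turn":0},{"claw":0.3,"travel":[0.56,1,-0.25],"turn":0},{"claw":0.3,"travel":[0.56,1,-0.25],"turn":0}]'
python3 -m inch '[{"claw":0.3,"travel":[0.006,0.026,-0.2],"turn":0},{"claw":0.3,"travel":[0.006,0.026,-0.2],"turn":0},{"claw":0.3,"travel":[0.006,0.026,-0.2],"turn":0}]'
```

```text
clock: 0.6
position: [0.2956, -0.3414, 0.213]
ee_rot: [-0.001, 0.987, 0.162, 0.0]
contact_force: [-0.3, -0.4, -0.1]
width: 0.0851
gripper_force: 0.0
clock: 1.1
position: [0.4072, -0.1422, 0.1625]
ee_rot: [-0.001, 0.987, 0.162, -0.0]
contact_force: [0.2, -0.9, 0.5]
width: 0.0554
gripper_force: 0.0
clock: 1.4
position: [0.4076, -0.1398, 0.1231]
ee_rot: [-0.0, 0.987, 0.162, -0.001]
contact_force: [-0.5, -0.3, 0.5]
width: 0.0557
gripper_force: 0.0
```

```bash
python3 -m inch '[{"claw":0.3,"travel":[0,0,-0.2],"turn":0},{"claw":0.3,"travel":[0,0,-0.4],"turn":0},{"claw":0.3,"travel":[0,0,-0.425],"turn":0},{"claw":0.3,"travel":[0,0,-0.425],"turn":0}]' 20
python3 -m inch '[{"claw":-1,"travel":[0,0,0],"turn":0},{"claw":-1,"travel":[0,0,0],"turn":0},{"claw":-1,"travel":[0,0,0],"turn":0},{"claw":-1,"travel":[0,0,0],"turn":0},{"claw":-1,"travel":[0,0,0],"turn":0}]' 20
python3 -c "
from h import *
grab('side','s2.png');print(get_state()['qpos'])
im=cv2.imread('pics/s2.png')[170:290,170:290];cv2.imwrite('pics/s2c.png',cv2.resize(im,None,fx=4.5,fy=4.5,interpolation=2))"
```

```text
clock: 1.8
position: [0.4083, -0.1409, 0.0389]
ee_rot: [0.0, 0.987, 0.16, -0.0]
contact_force: [0.7, -1.1, -0.3]
width: 0.0552
gripper_force: 0.0
clock: 2.3
position: [0.4084, -0.14, 0.0388]
ee_rot: [0.0, 0.987, 0.161, 0.0]
contact_force: [0.9, -0.1, 0.3]
width: -0.0
gripper_force: 0.0
[-4.91685373e-01  2.45490346e-01  2.05769303e+00 -9.90865468e-05
  8.37727744e-01  7.55229363e-01]
```

View pics/s2c.png

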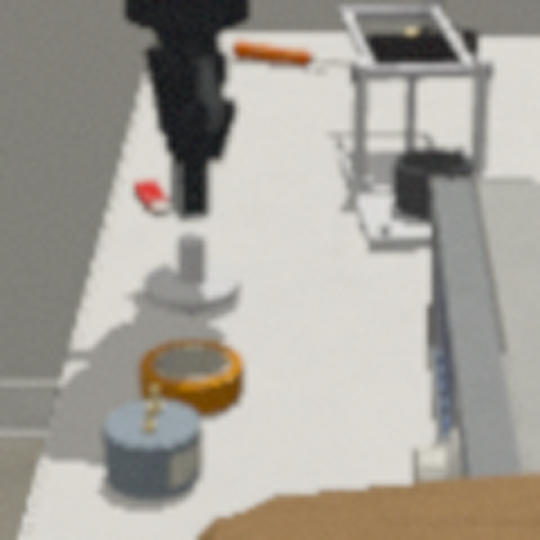

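The gripper shut on nothing. The fingertips are at about (212,217) in the side view and the knob top at (212.5,222), so I'll compare projections.

```bash
python3 -c "
from h import *
for P in ((.4084,-.14,.0388),(.4084,-.14,.0198),(.408,-.14,.042),(.408,-.14,0),(.408,-.15,.042),(.408,-.15,0)): print(P,proj('side',P),proj('top',P))
im=grab('top','t2.png')[150:260,165:345];cv2.imwrite('pics/t2c.png',cv2.resize(im[:,:,::-1],None,fx=4.4,fy=4.4,interpolation=2))
"
```

```text
(0.4084, -0.14, 0.0388) [211.9733423  222.94761195] [293.42526277 226.71463994]
(0.4084, -0.14, 0.0198) [212.06370447 229.20955089] [292.94739488 227.12878447]
(0.408, -0.14, 0.042) [211.81281679 221.88523845] [293.5090532  226.78249354]
(0.408, -0.14, 0) [212.01254135 235.66189287] [292.46573704 227.68222672]
(0.408, -0.15, 0.042) [211.58179427 223.34976949] [296.97252148 226.76790982]
(0.408, -0.15, 0) [211.78550503 237.22093454] [295.82002348 227.66812449]
```

View pics/t2c.png

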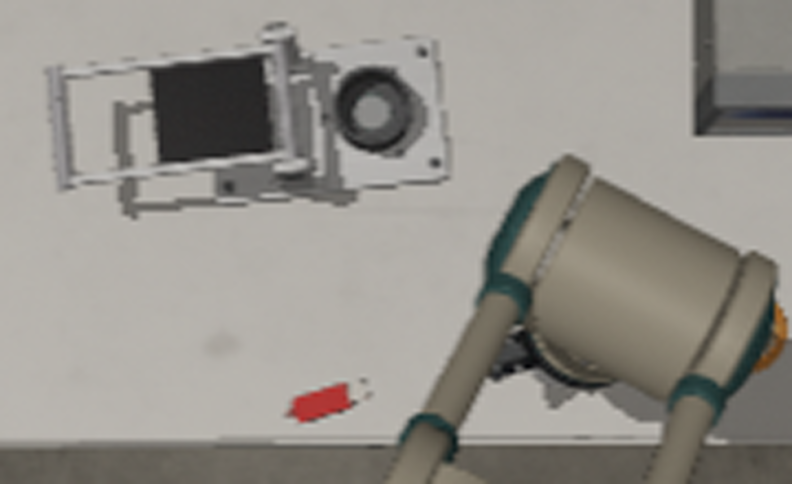

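The top view shows the wrist covering the cap at about (297,232), so I can't see the fingers there. In the side view the tips look too high or too far back. I'll check the projection against the start picture, where the tip is also visible.

```bash
python3 -c "
from h import *
for P in ((.183,-.545,.213),(.183,-.545,.213-.019),(.183,-.545,.213+.013)): print(P,proj('side',P))
im=cv2.imread('pics/side0.png'); im2=cv2.imread('pics/s2.png')
for n,I,c in (('start',im,slice(35,75)),('now',im2,slice(200,226))):
  print(n)
  for r in (range(200,226) if n=='start' else range(206,222)): print(r,I[r,c].max(1))
print(get_state()['position'],get_state()['width'])
"
```

```text
(0.183, -0.545, 0.213) [ 60.53631748 224.58171308]
(0.183, -0.545, 0.194) [ 62.07345687 234.8460318 ]
(0.183, -0.545, 0.226) [ 59.46130691 217.4494841 ]
start
200 [ 23  23  25  25  34  45  59  66 100 117 106  98  88  55  36  29  35  30
  38  32  32  30  32  50  83  98  96  91  91  93 105 103 104 107 107 106
 105 107 106 108]
201 [ 26  32  29  42  70  93 103 106 119 124 120 107  94  60  37  33  33  38
  53  53  36  29  32  45  78  98  95  98 102 102 105 104 103 106 107 106
 107 103 106 104]
202 [ 45  61  67  94 106 118 122 123 125 124 123 107  97  67  39  30  29  43
  54  51  35  32  32  41  76  97  97  92  94  98  96  98 100 102 103 103
 103 100 105 104]
203 [ 95 102 109 120 123 125 126 125 124 125 123 109  96  73  43  36  30  34
  38  36  33  31  32  39  76  98  98  89  79  78  81  80  86  85  86  84
  85  85  86  85]
204 [121 123 123 124 126 123 124 125 124 124 128 120 105  77  48  35  33  29
  32  29  36  34  25  35  72  97  98  91  69  62  64  64  67  66  65  66
  63  66  66  67]
205 [124 124 123 125 126 123 126 126 127 139 166 154 117  78  46  31  29  31
  32  30  33  31  28  33
[... 4568 characters left out ...]
5 181 170 142 109  83  46  37  42  42  82 159 203
 217 218 218 217 218 216 217 217]
217 [220 209 195 178 152 150 157 173 176 140  96  78  82  90  96 115 173 210
 217 216 218 218 219 218 217 218]
218 [219 220 216 208 195 193 197 204 205 178 139 131 142 152 160 179 202 216
 217 218 218 217 218 218 217 217]
219 [219 219 219 218 217 217 217 217 216 207 194 193 196 199 203 211 215 218
 219 218 218 218 220 219 217 217]
220 [219 218 219 219 219 218 219 219 219 217 216 215 215 216 218 218 218 219
 219 217 218 219 219 219 217 219]
221 [217 218 218 219 220 219 219 219 219 216 211 204 203 208 215 219 219 219
 220 219 219 219 219 219 220 219]
[ 0.40820448 -0.13992155  0.03850105] -0.00014553818966900556
```

```bash
python3 -c "
from h import *
for s in (1,-1):
  for dz in (0,.036):
    print(s,dz,proj('side',(.183+s*.016,-.545-s*.047,.213-.019+.013+dz)))
for z in (.02,.04,.05,.055,.06): print(z,proj('side',(.4084,-.14,z)))
print(np.linalg.norm(get_state()['position'][:2]))
"
```

```text
1 0 [ 59.36172929 240.23970091]
1 0.036 [ 56.15504136 219.27974782]
-1 0 [ 62.48273844 216.89295944]
-1 0.036 [ 59.66389181 198.02486191]
0.02 [212.06276308 229.1439936 ]
0.04 [211.96757153 222.5497956 ]
0.05 [211.91918302 219.22378433]
0.055 [211.89478712 217.55344873]
0.06 [211.87025544 215.87818696]
0.431519333891381
```

The fingertips are about 36 mm higher than the state implies, both now and at the start. I'll open, go lower in steps while watching the force, and close again.

```bash
python3 -m inch '[{"claw":0.3,"travel":[0,0,0],"turn":0},{"claw":0.3,"travel":[0,0,0],"turn":0},{"claw":0.3,"travel":[0,0,0],"turn":0},{"claw":0.3,"travel":[0,0,-0.075],"turn":0},{"claw":0.3,"travel":[0,0,-0.15],"turn":0}]' 20
python3 -m inch '[{"claw":-1,"travel":[0,0,0],"turn":0},{"claw":-1,"travel":[0,0,0],"turn":0},{"claw":-1,"travel":[0,0,0],"turn":0},{"claw":-1,"travel":[0,0,0],"turn":0},{"claw":-1,"travel":[0,0,0],"turn":0}]' 20
python3 -c "
from h import *
grab('side','s3.png')
im=cv2.imread('pics/s3.png')[190:260,180:260];cv2.imwrite('pics/s3c.png',cv2.resize(im,None,fx=5,fy=5,interpolation=2))"
```

```text
clock: 2.9
position: [0.4087, -0.1402, 0.0083]
ee_rot: [0.001, 0.987, 0.161, 0.001]
contact_force: [1.2, 0.1, -0.5]
width: 0.0553
gripper_force: 0.0
clock: 3.4
position: [0.4085, -0.1401, 0.0088]
ee_rot: [0.0, 0.987, 0.161, 0.0]
contact_force: [0.4, -0.5, -0.5]
width: 0.0167
gripper_force: 21.1
```

View pics/s3c.png

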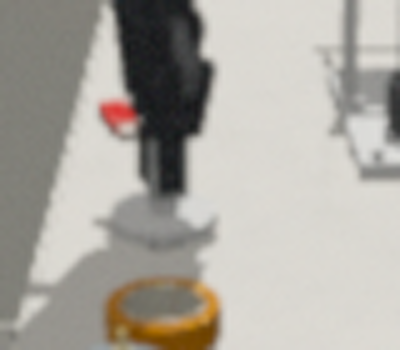

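The view shows the fingertips at about (213,228), around the knob and just above the disc. The knob is gripped, so the TCP really is about 31–36 mm higher than reported. Next I'll open, turn 78° and grip again, which centres the cap in both axes.

```bash
python3 -m inch '[{"claw":0.3,"travel":[0,0,0],"turn":0},{"claw":0.3,"travel":[0,0,0],"turn":0},{"claw":0.3,"travel":[0,0,0],"turn":0}]' 20
python3 -m inch '[{"claw":0.3,"travel":[0,0,0],"turn":0.433},{"claw":0.3,"travel":[0,0,0],"turn":0.433},{"claw":0.3,"travel":[0,0,0],"turn":0.433},{"claw":0.3,"travel":[0,0,0],"turn":0.433},{"claw":0.3,"travel":[0,0,0],"turn":0.433}]' 
python3 -m inch '[{"claw":0.3,"travel":[0,0,0],"turn":0.2},{"claw":0.3,"travel":[0,0,0],"turn":0.2},{"claw":0.3,"travel":[0,0,0],"turn":0.2},{"claw":0.3,"travel":[0,0,0],"turn":0.2},{"claw":0.3,"travel":[0,0,0],"turn":0.2}]'
python3 -c "
from h import *
from scipy.spatial.transform import Rotation as R
s=get_state();q=s['ee_rot'];y=R.from_quat([q[1],q[2],q[3],q[0]]).apply([0,1,0]);print(s['qpos'],s['position'],y,np.degrees(np.arctan2(y[1],y[0])))"
```

```text
clock: 3.75
position: [0.4082, -0.14, 0.0084]
ee_rot: [0.0, 0.987, 0.161, 0.0]
contact_force: [0.4, -0.5, 0.6]
width: 0.0556
gripper_force: 0.0
clock: 4.25
position: [0.4081, -0.14, 0.0083]
ee_rot: [0.0, 0.858, 0.514, 0.0]
contact_force: [-0.6, 0.8, 0.5]
width: 0.0553
gripper_force: 0.0
clock: 4.75
position: [0.4082, -0.14, 0.0083]
ee_rot: [0.0, 0.659, 0.752, 0.0]
contact_force: [0.3, 0.7, 0.8]
width: 0.0556
gripper_force: 0.0
[-4.91937651e-01  2.93524787e-01  2.09577108e+00  5.70563038e-05
  7.52167283e-01 -6.24507221e-01] [ 0.40817039 -0.13997664  0.00834125] [9.91231014e-01 1.32140306e-01 1.27853934e-04] 7.593290058661661
```

```bash
python3 -m inch '[{"claw":-1,"travel":[0,0,0],"turn":0},{"claw":-1,"travel":[0,0,0],"turn":0},{"claw":-1,"travel":[0,0,0],"turn":0},{"claw":-1,"travel":[0,0,0],"turn":0},{"claw":-1,"travel":[0,0,0],"turn":0}]' 45
python3 -m inch '[{"claw":-1,"travel":[0,0,0.1],"turn":0},{"claw":-1,"travel":[0,0,0.25],"turn":0},{"claw":-1,"travel":[0,0,0.4],"turn":0},{"claw":-1,"travel":[0.15,0.13,0.4],"turn":0}]'
python3 -m inch '[{"claw":-1,"travel":[0.15,0.125,0],"turn":0},{"claw":-1,"travel":[0.31,0.25,0],"turn":0},{"claw":-1,"travel":[0.47,0.38,0],"turn":0},{"claw":-1,"travel":[0.62,0.505,0],"turn":0},{"claw":-1,"travel":[0.62,0.505,0],"turn":0}]'
python3 -c "
from h import *
grab('side','s4.png');grab('top','t4.png');print(get_state()['position'])
a=cv2.imread('pics/s4.png')[150:240,220:300];b=cv2.imread('pics/t4.png')[140:230,200:300]
cv2.imwrite('pics/c4.png',np.hstack([cv2.resize(x,None,fx=4.4,fy=4.4,interpolation=2) for x in(a,b)]))"
```

```text
clock: 5.25
position: [0.4083, -0.14, 0.0084]
ee_rot: [0.0, 0.659, 0.752, 0.0]
contact_force: [0.3, 0.6, 2.8]
width: 0.016
gripper_force: 43.9
clock: 5.65
position: [0.4385, -0.1166, 0.0916]
ee_rot: [0.003, 0.661, 0.75, -0.0]
contact_force: [1.3, -0.4, -0.3]
width: 0.0158
gripper_force: 44.1
clock: 6.15
position: [0.5664, -0.0103, 0.0881]
ee_rot: [0.001, 0.658, 0.753, 0.002]
contact_force: [0.5, -0.9, -0.6]
width: 0.0164
gripper_force: 44.2
[ 0.56179952 -0.0123747   0.08759698]
```

View pics/c4.png

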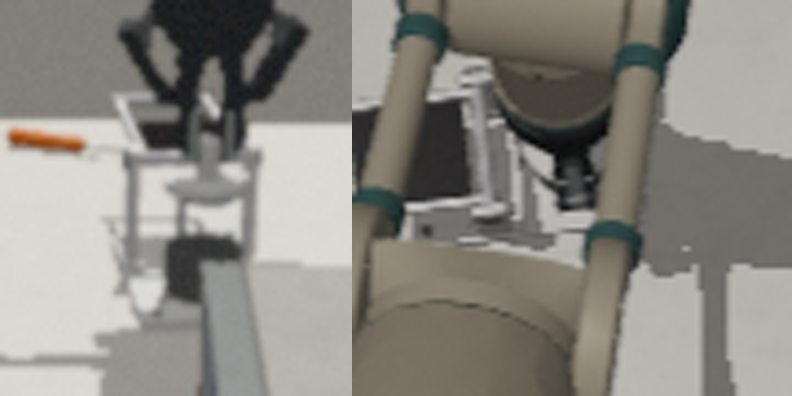

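The side view shows the cap held level above the tube, with the disc centre at about u=267 and the tube at about u=266. I'll measure the x offset at subpixel accuracy.

```bash
python3 - <<'E'
from h import *
g0=cv2.imread('pics/side0.png').astype(float).mean(2)
g4=cv2.imread('pics/s4.png').astype(float).mean(2)
def edges(row,lo,hi,th):
    r=row[lo:hi];b=(r<th);i=np.where(b)[0];a,z=i[0],i[-1]
    f=lambda p,q:p+(th-r[p])/(r[q]-r[p])*(q-p)
    return lo+f(a,a-1),lo+f(z,z+1)
for v in (205,206,207,208,209,210): 
    print(v,edges(g4[v],248,282,90),edges(g0[v],248,282,90), onz('side',(np.mean(edges(g0[v],248,282,90)),v),.04)[:1])
for v in range(189,198): print(v,g4[v,254:282].astype(int))
s=get_state()['position']; print(s, proj('side',(.562,-.013,.045)),proj('side',(.562,-.0125,.087+.035)))
E
```

```text
205 (np.float64(257.7588652482269), np.float64(272.9404761904762)) (np.float64(258.3255813953488), np.float64(272.7096774193548)) [0.56474462]
206 (np.float64(257.53956834532374), np.float64(274.2926829268293)) (np.float64(257.92391304347825), np.float64(273.6046511627907)) [0.56501436]
207 (np.float64(257.4117647058824), np.float64(274.45454545454544)) (np.float64(257.5686274509804), np.float64(274.2658227848101)) [0.56499415]
208 (np.float64(257.3787878787879), np.float64(274.02150537634407)) (np.float64(257.37795275590554), np.float64(273.98333333333335)) [0.56379003]
209 (np.float64(257.42335766423355), np.float64(265.35820895522386)) (np.float64(257.3671875), np.float64(265.18461538461537)) [0.55001371]
210 (np.float64(257.3795620437956), np.float64(264.8103448275862)) (np.float64(257.3787878787879), np.float64(264.7787610619469)) [0.54903374]
189 [214 213 214 213 215 212 212 210 211 203 174 134 124 125 125 139 171 196
 210 212 205 193 168 138 167 201 214 215]
190 [215 214 212 210 211 203 188 188 186 181 161 134 130 127 128 135 147 168
 186 197 200 185 166 137 170 204 214 215]
1
[... 225 characters left out ...]
10 214 214]
193 [215 214 209 190 155 137 134 136 137 138 142 142 141 143 143 141 138 134
 134 131 129 123 124 133 178 212 214 214]
194 [216 216 214 207 192 166 141 128 125 128 129 129 131 133 132 129 127 125
 125 129 129 122 127 134 181 213 214 215]
195 [215 215 215 215 209 189 150 116 111 117 123 120 117 118 117 116 115 116
 136 166 169 139 127 137 181 212 215 216]
196 [214 215 215 215 213 199 156 123 152 171 161 152 137 135 135 136 147 168
 189 200 192 150 129 140 182 211 215 215]
197 [215 214 215 215 214 197 155 133 180 206 202 198 191 191 191 191 196 205
 212 213 194 149 130 144 185 212 215 215]
[ 0.56179952 -0.0123747   0.08759698] [264.86126068 204.66101546] [265.62140684 180.6665433 ]
```

```bash
python3 -m inch '[{"claw":-1,"travel":[-0.008,-0.003,-0.07],"turn":0},{"claw":-1,"travel":[-0.008,-0.003,-0.15],"turn":0},{"claw":-1,"travel":[-0.008,-0.003,-0.165],"turn":0},{"claw":-1,"travel":[-0.008,-0.003,-0.18],"turn":0},{"claw":-1,"travel":[-0.008,-0.003,-0.18],"turn":0}]'
python3 -c "
from h import *
s=get_state();print(s['position'],s['contact_force'],s['moment'])"
```

```text
clock: 6.75
position: [0.5591, -0.0142, 0.0533]
ee_rot: [-0.001, 0.66, 0.752, -0.001]
contact_force: [-1.2, -0.1, 2.0]
width: 0.0158
gripper_force: 44.5
[ 0.55912004 -0.01416263  0.05334632] [-1.23729261 -0.05425738  1.99565273] [-0.02786845  0.279745    0.00583688]
```

```bash
python3 -m inch '[{"claw":-1,"travel":[0,0,-0.01],"turn":0},{"claw":-1,"travel":[0,0,-0.01],"turn":0}]'
python3 -c "
from h import *
s=get_state();print(s['position'],s['contact_force'],s['moment'])
grab('side','s5.png');a=cv2.imread('pics/s5.png')[170:220,235:295];cv2.imwrite('pics/c5.png',cv2.resize(a,None,fx=8,fy=8,interpolation=2))"
```

```text
clock: 6.95
position: [0.5598, -0.014, 0.053]
ee_rot: [0.0, 0.659, 0.752, -0.0]
contact_force: [-4.8, -0.1, 13.3]
width: 0.0161
gripper_force: 45.7
[ 0.55977491 -0.01402274  0.05298184] [-4.81377124 -0.13176648 13.34468814] [ 0.05662342  0.99755236 -0.05208496]
```

View pics/c5.png

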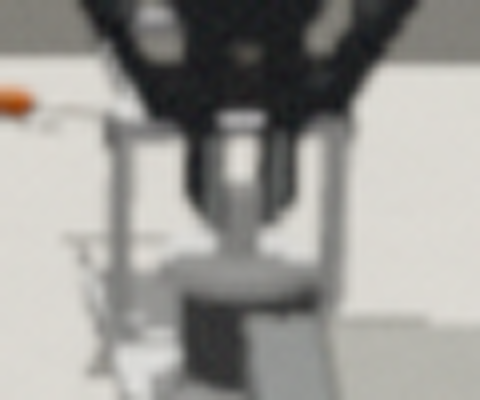

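The cap is resting on the rim. Its disc is about 0.5 px left of the tube centre in the side view, and the moment about y agrees. I'll raise it slightly, shift +x by 2 mm and lower it again.

```bash
python3 -m inch '[{"claw":-1,"travel":[0,0,0.015],"turn":0},{"claw":-1,"travel":[0.01,0,0.015],"turn":0},{"claw":-1,"travel":[0.01,0,0.0],"turn":0},{"claw":-1,"travel":[0.01,0,-0.01],"turn":0},{"claw":-1,"travel":[0.01,0,-0.01],"turn":0}]'
python3 -c "
from h import *
s=get_state();print(s['position'],s['contact_force'],s['moment'])"
```

```text
clock: 7.5
position: [0.563, -0.0134, 0.0479]
ee_rot: [0.0, 0.659, 0.752, 0.0]
contact_force: [2.1, 1.0, -0.1]
width: 0.0161
gripper_force: 44.4
[ 0.5630369  -0.01338614  0.04788566] [ 2.07334709  0.97148964 -0.08408372] [ 0.25753566 -0.28059375 -0.00626963]
```

```bash
python3 -m inch '[{"claw":-1,"travel":[-0.003,0,-0.007],"turn":0},{"claw":-1,"travel":[-0.003,0,-0.007],"turn":0}]'
python3 -c "
from h import *
s=get_state();print(s['position'],s['contact_force'],s['moment'])"
```

```text
clock: 7.7
position: [0.5631, -0.0133, 0.0475]
ee_rot: [0.001, 0.659, 0.752, 0.001]
contact_force: [0.6, 2.6, 2.9]
width: 0.0161
gripper_force: 44.8
[ 0.56312432 -0.01327206  0.04751519] [0.55891554 2.56429095 2.90892878] [ 0.40587199 -0.33196199  0.01892302]
```

```bash
python3 -m inch '[{"claw":0.0,"travel":[0,0,0],"turn":0},{"claw":0.0,"travel":[0,0,0],"turn":0},{"claw":0.0,"travel":[0,0,0],"turn":0},{"claw":0.0,"travel":[0,0,0],"turn":0},{"claw":0.0,"travel":[0,0,0.1],"turn":0}]'
python3 -m inch '[{"claw":0,"travel":[0,0,0.2],"turn":0},{"claw":0,"travel":[0,0,0.45],"turn":0},{"claw":0,"travel":[0,0,0.7],"turn":0},{"claw":0,"travel":[0,0.2,0.8],"turn":-0.04},{"claw":0,"travel":[0,0.45,0.8],"turn":-0.08}]'
python3 -m inch '[{"claw":0,"travel":[-0.05,0.25,0],"turn":-0.43},{"claw":0,"travel":[-0.1,0.5,0],"turn":-0.43},{"claw":0,"travel":[-0.11,0.55,0],"turn":-0.43},{"claw":0,"travel":[-0.11,0.55,0],"turn":-0.43},{"claw":0,"travel":[-0.11,0.55,0],"turn":-0.43}]'
python3 -c "
from h import *
grab('side','s6.png');a=cv2.imread('pics/s6.png')[130:225,210:300];cv2.imwrite('pics/c6.png',cv2.resize(a,None,fx=6,fy=6,interpolation=2))
s=get_state();print(s['position'],s['ee_rot'],s['qpos'])"
```

```text
clock: 8.2
position: [0.5594, -0.0134, 0.0646]
ee_rot: [-0.003, 0.659, 0.752, -0.002]
contact_force: [-0.3, 0.3, -0.6]
width: 0.0428
gripper_force: 0.0
clock: 8.7
position: [0.5647, 0.0755, 0.2315]
ee_rot: [0.003, 0.751, 0.66, 0.003]
contact_force: [1.0, 0.5, -0.7]
width: 0.0428
gripper_force: 0.0
clock: 9.2
position: [0.5393, 0.1874, 0.2266]
ee_rot: [0.0, 0.936, 0.352, -0.0]
contact_force: [0.5, -0.1, 0.4]
width: 0.0427
gripper_force: 0.0
[0.53946801 0.18696359 0.22663731] [ 1.38074055e-04  9.36712086e-01  3.50100442e-01 -3.58230183e-04] [ 2.12017090e-01  2.63145486e-01  1.48981491e+00 -3.83514870e-04
  1.38930106e+00  1.06752605e+00]
```

View pics/c6.png

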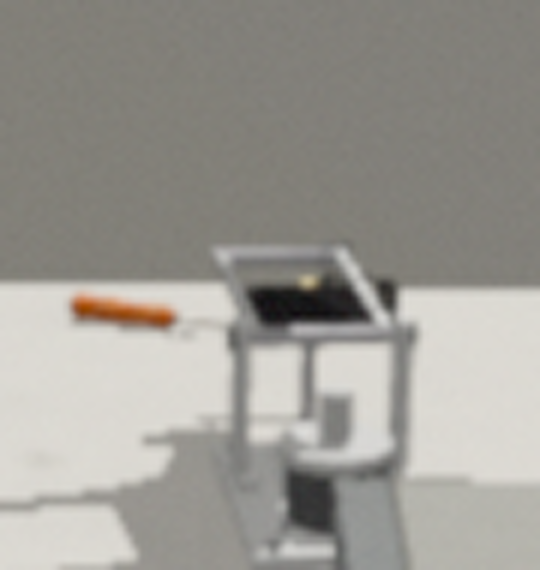

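The cap is seated level on the tube: the disc is flat on the rim at about (267,206) and the knob is upright. Now I'll turn into line with the bar and lower over it.

```bash
python3 -m inch '[{"claw":0,"travel":[0,0,-0.1],"turn":-0.192},{"claw":0,"travel":[0,0,-0.2],"turn":-0.192},{"claw":0,"travel":[0.005,-0.005,-0.3],"turn":-0.192},{"claw":0,"travel":[0.005,-0.005,-0.3],"turn":-0.192},{"claw":0,"travel":[0.005,-0.005,-0.3],"turn":-0.192}]' 40
python3 -m inch '[{"claw":0,"travel":[0,0,-0.15],"turn":0},{"claw":0,"travel":[0,0,-0.3],"turn":0},{"claw":0,"travel":[0,0,-0.45],"turn":0},{"claw":0,"travel":[0,0,-0.553],"turn":0},{"claw":0,"travel":[0,0,-0.553],"turn":0}]'
python3 -m inch '[{"claw":-1,"travel":[0,0,0],"turn":0},{"claw":-1,"travel":[0,0,0],"turn":0},{"claw":-1,"travel":[0,0,0],"turn":0},{"claw":-1,"travel":[0,0,0],"turn":0},{"claw":-1,"travel":[0,0,0],"turn":0}]' 40
python3 -c "
from h import *
s=get_state();print(s['position'],s['ee_rot'],s['contact_force'],s['moment'],s['width'])
g=grab('side','s7.png').mean(2);grab('top','t7.png')
for P in ((.5404,.1858,.09),(.5404,.1858,.071)):print(proj('side',P))"
```

```text
clock: 9.75
position: [0.5404, 0.185, 0.166]
ee_rot: [0.0, 0.998, 0.061, -0.001]
contact_force: [0.9, 0.5, 0.5]
width: 0.0427
gripper_force: 0.0
clock: 10.25
position: [0.5389, 0.1848, 0.0539]
ee_rot: [0.001, 0.998, 0.062, -0.003]
contact_force: [-0.7, -0.7, -0.6]
width: 0.0428
gripper_force: 0.0
clock: 10.75
position: [0.5422, 0.1875, 0.0581]
ee_rot: [-0.002, 0.998, 0.06, 0.002]
contact_force: [-0.6, 5.1, 0.3]
width: 0.0105
gripper_force: 39.0
[0.54220561 0.18746665 0.05812102] [-0.00175501  0.9981769   0.06030117  0.00188898] [-0.62131574  5.08830563  0.33492061] [ 0.83942199  0.06244428 -0.05665215] 0.01046517884808421
[255.8093473  171.73834858]
[255.68670984 176.96926168]
```

The bar is gripped. I'll work out the arc waypoints: 20 steps of 4.5°, in travel units relative to the start of each call.

```bash
python3 - <<'E'
import numpy as np
f=lambda t:np.array([.1115*.145*(1-np.cos(t)),-.9938*.145*(1-np.cos(t)),.145*np.sin(t)])/.2
for k in range(4):
    print([np.round(f(np.radians(22.5*k+4.5*j))-f(np.radians(22.5*k)),3).tolist() for j in range(1,6)])
E
```

```text
[[0.0, -0.002, 0.057], [0.001, -0.009, 0.113], [0.002, -0.02, 0.169], [0.004, -0.035, 0.224], [0.006, -0.055, 0.277]]
[[0.003, -0.024, 0.052], [0.006, -0.051, 0.101], [0.009, -0.083, 0.149], [0.013, -0.118, 0.193], [0.018, -0.156, 0.235]]
[[0.005, -0.042, 0.039], [0.01, -0.086, 0.074], [0.015, -0.133, 0.106], [0.02, -0.182, 0.133], [0.026, -0.234, 0.157]]
[[0.006, -0.053, 0.02], [0.012, -0.108, 0.035], [0.018, -0.163, 0.046], [0.025, -0.219, 0.053], [0.031, -0.276, 0.055]]
```

```bash
python3 -m inch '[{"claw":-1,"travel":[0,0.006,0.057],"turn":0},{"claw":-1,"travel":[0.001,-0.001,0.113],"turn":0},{"claw":-1,"travel":[0.002,-0.012,0.169],"turn":0},{"claw":-1,"travel":[0.004,-0.027,0.224],"turn":0},{"claw":-1,"travel":[0.006,-0.047,0.277],"turn":0}]' 40
python3 -c "
from h import *
s=get_state();print(s['position'],s['contact_force'],s['moment'],s['width'])"
```

```text
clock: 11.35
position: [0.5432, 0.1773, 0.1137]
ee_rot: [-0.001, 0.998, 0.06, 0.002]
contact_force: [2.1, 5.2, 0.0]
width: 0.0103
gripper_force: 39.1
[0.54323083 0.1772524  0.11365617] [2.09506521 5.16269791 0.02670379] [ 1.19011821 -0.32897423 -0.04642794] 0.010336428494214914
```

```bash
python3 -m inch '[{"claw":-1,"travel":[0.003,-0.024,0.052],"turn":0},{"claw":-1,"travel":[0.006,-0.051,0.101],"turn":0},{"claw":-1,"travel":[0.009,-0.083,0.149],"turn":0},{"claw":-1,"travel":[0.013,-0.118,0.193],"turn":0},{"claw":-1,"travel":[0.018,-0.156,0.235],"turn":0}]'
python3 -c "
from h import *
s=get_state();print(s['position'],s['contact_force'],s['moment'],s['width'])"
```

```text
clock: 11.85
position: [0.5467, 0.1481, 0.1618]
ee_rot: [-0.004, 0.998, 0.06, 0.002]
contact_force: [0.4, 9.6, 6.6]
width: 0.0104
gripper_force: 38.9
[0.54669286 0.14810115 0.16179666] [0.35225277 9.57295145 6.62317691] [ 1.86472027 -0.0593172  -0.04649442] 0.01040613022042372
```

```bash
python3 -m inch '[{"claw":-1,"travel":[0,0.005,0.005],"turn":0},{"claw":-1,"travel":[0,0.01,0.01],"turn":0},{"claw":-1,"travel":[0,0.01,0.01],"turn":0},{"claw":-1,"travel":[0,0.01,0.01],"turn":0}]'
python3 -c "
from h import *
s=get_state();print(s['position'],s['contact_force'],s['moment'],s['width'])
a=grab('side','s8.png');s=get_state();print(s['position'],s['contact_force'])"
```

```text
clock: 12.25
position: [0.5466, 0.1479, 0.1621]
ee_rot: [-0.001, 0.998, 0.06, 0.001]
contact_force: [1.6, 5.6, 3.6]
width: 0.0104
gripper_force: 39.3
[0.54662186 0.14792204 0.16208666] [1.60656556 5.64096015 3.55886642] [ 1.06373771 -0.33686586 -0.05261762] 0.010415019195644007
[0.54664119 0.14794264 0.16205855] [2.52023616 5.83624122 3.63492554]
```

```bash
python3 -m inch '[{"claw":-1,"travel":[0.005,-0.042,0.041],"turn":0},{"claw":-1,"travel":[0.01,-0.086,0.078],"turn":0},{"claw":-1,"travel":[0.015,-0.133,0.112],"turn":0},{"claw":-1,"travel":[0.02,-0.182,0.141],"turn":0},{"claw":-1,"travel":[0.026,-0.234,0.167],"turn":0}]'
python3 -c "
from h import *
s=get_state();print(s['position'],s['contact_force'],s['moment'],s['width'])"
```

```text
clock: 12.8
position: [0.552, 0.101, 0.1962]
ee_rot: [-0.001, 0.998, 0.06, 0.002]
contact_force: [1.7, 5.7, 8.6]
width: 0.0103
gripper_force: 40.1
[0.55203762 0.10097404 0.19616566] [1.67114743 5.73093846 8.59045237] [ 1.21270614 -0.2175808  -0.08165476] 0.010250567203008605
```

```bash
python3 -m inch '[{"claw":-1,"travel":[0.006,-0.053,0.026],"turn":0},{"claw":-1,"travel":[0.012,-0.108,0.045],"turn":0},{"claw":-1,"travel":[0.018,-0.163,0.06],"turn":0},{"claw":-1,"travel":[0.025,-0.219,0.07],"turn":0},{"claw":-1,"travel":[0.031,-0.27,0.075],"turn":0}]'
python3 -m inch '[{"claw":-1,"travel":[0,0,0],"turn":0},{"claw":-1,"travel":[0,0,0],"turn":0},{"claw":-1,"travel":[0,0,0],"turn":0}]'
python3 -c "
from h import *
s=get_state();print(s['position'],s['contact_force'],s['moment'],s['width'])
t=grab('top','t9.png');a=grab('side','s9.png')
# bar expected pixels if upright
for e in(-.04,.04): print(proj('top',(.558+e*.994,.0432+e*.1115,.241)),proj('side',(.558+e*.994,.0432+e*.1115,.241)))
"
```

```text
clock: 13.3
position: [0.5583, 0.045, 0.2101]
ee_rot: [0.0, 0.998, 0.06, 0.001]
contact_force: [5.5, 2.7, 1.6]
width: 0.01
gripper_force: 40.2
clock: 13.6
position: [0.5583, 0.0454, 0.2101]
ee_rot: [0.001, 0.998, 0.06, 0.001]
contact_force: [3.3, 1.9, 6.0]
width: 0.0102
gripper_force: 40.6
[0.55827935 0.04539549 0.21007157] [3.3205849  1.89709779 6.00249246] [ 0.47904277 -0.65483217  0.00646399] 0.010241219953233478
[226.62400601 177.28540436] [251.33684725 137.61333231]
[223.35551722 146.03531374] [277.45136863 137.31715149]
```

```bash
python3 - <<'E'
from h import *
t=cv2.imread('pics/t9.png').mean(2).astype(int);s=cv2.imread('pics/s9.png').mean(2).astype(int)
print("side cols 249-256, 272-279 rows 128-146")
for v in range(130,148): print(v,s[v,247:257],s[v,272:282])
print("top")
for v in list(range(143,150))+list(range(172,182)): print(v,t[v,214:238])
for z in(.229,.235,.241):print(z,proj('side',(.53,.04,z)))
E
```

```text
side cols 249-256, 272-279 rows 128-146
130 [125 125 126 124 126 127 124 127 127 126] [125 126 125 124 127 125 125 126 125 127]
131 [125 125 125 126 125 126 125 125 128 126] [126 126 124 127 125 127 125 125 124 125]
132 [127 126 127 126 125 127 125 126 127 126] [125 125 126 126 126 126 125 126 125 124]
133 [128 126 127 125 124 125 127 125 127 125] [125 126 127 125 125 126 127 127 126 126]
134 [125 126 126 129 125 125 127 127 127 127] [126 125 126 124 125 127 125 126 127 125]
135 [126 125 126 125 126 126 126 127 127 126] [127 127 125 126 125 127 127 125 126 126]
136 [126 128 124 127 126 126 126 127 125 125] [126 126 125 126 127 126 127 125 125 125]
137 [126 124 127 126 126 125 130 128 126 124] [133 133 134 135 133 129 127 126 128 126]
138 [125 126 127 125 121 130 147 135 116 114] [174 172 173 172 171 158 128 127 125 126]
139 [125 127 126 125 119 126 143 131 115 114] [164 164 164 162 162 146 118 124 126 126]
140 [126 126 125 125 113 112 122 116 113 114] [128 127 127 125 125 111 105 126 127 126]
141 [126 128 127 125 111 100 106 109 108 107] [109 109 108 108 109 110 114 125 126 126]
142 
[... 1605 characters left out ...]
9 157 180 180 180 181 165 145 149 135 119 128 133 135 135
 130 125 118 107  92  77]
177 [165 123  80  68 110 162 181 182 182 160 119 121 124 121 129 133 136 134
 130 125 117 106  92  84]
178 [181 162 111  69  69 149 182 182 182 181 160 107  99 122 130 134 135 134
 130 125 116 105  90  92]
179 [184 183 161 107  66  92 115 118 119 119 116 106 109 121 129 134 136 134
 130 124 116 105  88 129]
180 [185 184 183 153  95 103 113 114 113 113 113 108 111 123 131 134 136 133
 129 123 115 105  87 130]
181 [184 185 184 183 181 180 181 154 113 112 113 109 113 123 130 134 136 134
 128 122 115 103  85 130]
0.229 [255.13924837 141.50197386]
0.235 [255.1830033  139.54183815]
0.241 [255.22691709 137.5748647 ]
```

In the side view the bar spans v=137.6–142, which puts it upright. The top view puts it about 2.5 mm short in −y, which agrees with the TCP. I'll nudge −y.

```bash
python3 -m inch '[{"claw":-1,"travel":[-0.004,-0.006,0.004],"turn":0},{"claw":-1,"travel":[-0.004,-0.012,0.008],"turn":0},{"claw":-1,"travel":[-0.004,-0.012,0.008],"turn":0},{"claw":-1,"travel":[-0.004,-0.012,0.008],"turn":0},{"claw":-1,"travel":[-0.004,-0.012,0.008],"turn":0}]'
python3 - <<'E'
from h import *
t=grab('top','t10.png').mean(axis=2).astype(int);s=grab('side','s10.png').mean(2).astype(int)
for v in range(172,178): print(v,t[v,218:232])
for v in (172,175): print(v)
for v in range(136,144): print(v,s[v,272:279])
print(proj('top',(.5183,.0387,.235)),get_state()['position'],get_state()['contact_force'])
E
```

```text
clock: 14.2
position: [0.5584, 0.0436, 0.2102]
ee_rot: [0.0, 0.998, 0.06, 0.002]
contact_force: [7.9, 2.8, -1.3]
width: 0.0105
gripper_force: 39.8
172 [181 180 180 180 181 169 145 141 124  91 109 125 131 135]
173 [182 182 183 183 183 183 164 146 147 124 111 126 132 134]
174 [160 183 182 182 181 181 161 144 150 128 112 127 132 135]
175 [156 180 179 180 180 179 164 146 149 133 117 127 132 136]
176 [158 181 180 180 181 181 163 144 150 139 125 127 133 135]
177 [111 163 182 182 181 182 170 146 128 117 120 128 133 135]
172
175
136 [124 126 125 125 125 127 125]
137 [130 130 132 130 127 128 127]
138 [147 148 149 147 148 138 125]
139 [149 148 148 150 147 137 124]
140 [127 126 126 126 125 120 115]
141 [111 109 111 110 113 105 108]
142 [119 121 118 119 119 119 119]
143 [124 126 125 124 121 120 125]
[226.82266058 177.68254199] [0.55839534 0.04359383 0.21015366] [ 8.32537905  2.7155886  -1.56072178]
```

```bash
python3 -m inch '[{"claw":-1,"travel":[0.006,-0.002,0],"turn":0},{"claw":-1,"travel":[0.012,-0.003,0],"turn":0},{"claw":-1,"travel":[0.012,-0.003,0],"turn":0},{"claw":-1,"travel":[0.012,-0.003,0],"turn":0}]'
```

```text
clock: 14.7
position: [0.5585, 0.0431, 0.2101]
ee_rot: [-0.0, 0.998, 0.06, -0.001]
contact_force: [4.2, 2.7, -1.1]
width: 0.0101
gripper_force: 40.0
```

```bash
python3 -c "
from rig import ticket
print(ticket.sign_off())"
```

```text
the job is handed in; nothing more can be done
None
```

The job is handed in at about 15 s: the cap sits level on the tube and has been let go, and the gripper still holds the bar with the flap upright (within about 1° by the top camera and arm position).

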